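# Fit the two-tier tube carousel to the mixer's D spindle

## Task

Put the tube carousel together on the mixer: first the round tier with closed tube pockets and the slightly taller hub, then the star-shaped tier with open notches on top of it, both hub up. Each has a D-shaped bore: turn it on the spindle until its flat finds the flat of the spindle, so that it slides down fully home, and let go of it. Leave everything else on the bench where it stands.

Things in the scene. Friction and masses are not known exactly. Their poses are not given: they have to be found in the camera images.
- mixer: Bench tube mixer, fixed: white and grey housing 150 (x) x 180 (y) x 58 mm high with a black control panel on its front. Origin under its centre, on the bench; its x axis points from the front panel to the back, z up. On the middle of its top a round flange, 68 mm in diameter, carries the upright drive spindle.
- spindle_seat (a point): Centre of the flange's upper face, 64 mm above the bench, where the lower tier's underside comes to rest. Axes as the housing. The spindle turns only stiffly (0.35 N m), so it stays put under a light rub; once keyed, it turns with the tier.
- spindle_tip (a point): On the spindle's axis, at its level upper end, 130 mm above the bench (66 mm above the seat); axes as the housing, NOT turned with the spindle. The spindle is 32 mm in diameter with one flat 8.5 mm from its axis all the way up; over its last 6 mm it tapers in by 3 mm. The motor stopped anywhere: the flat looks to the housing's front (its -x) give or take up to 0.55 rad; this angle is not reported.
- lower_tier_mid (a point): Lower tier, on its axis, 25 mm above the underside. Grey disc, 130 mm in diameter, 10 mm thick, eight pockets closed below; eight-sided hub, 52 mm across its faces, up to 50 mm above the underside; 0.2 to 0.33 kg. Lies hub up. z up; x points from the axis to the flat of its bore (black line on the disc) and is normal to a hub face. It goes on first, underside on the seat.
- lower_tier_top (a point): Centre of the bore's mouth in the top of the lower tier's hub, 50 mm above its underside; the upper tier's underside comes to rest here. The bore of either tier goes right through: 35 mm in diameter with one flat 10 mm from the axis: 1.5 mm and about 0.1 rad of play each way on the spindle. Off that angle a tier rests with its underside on the spindle's end.
- upper_tier_mid (a point): Upper tier, on its axis, 22 mm above the underside. Same grey disc but 8 mm thick, with eight open notches right through; eight-sided hub, 52 mm across, only up to 44 mm above the underside; 0.16 to 0.25 kg. Lies hub up. Same bore and axes as the lower tier. Home on the lower tier's hub its underside is 50 mm above the seat; off the right angle it stays on the spindle's end 16 mm higher.
- timer: White wind-up timer with a red knob, 62 mm across, 34 mm high. Bystander. Origin under its centre.
- slide_box: Green slide box 71 x 100 x 36 mm. Bystander. Origin under its centre.
- tall_dropper: Amber dropper bottle, 36 mm across, 102 mm high. Bystander. Origin under its centre.
- short_dropper: Amber dropper bottle, 29 mm across, 76 mm high. Bystander. Origin under its centre.
- marker: White and black marker pen, 137 mm long (along its y), lying. Bystander. Origin under its centre.
Mind the look-alikes: they are no part of the job. Leave any purple look-alike of the part that bears upper_tier_mid alone.

How it is judged:
By the outcome, as a careful person would: the job done as asked, in the order asked, and still so for the second after the job is handed in, with the robot touching nothing.
It also fails if it takes over 72 s, if anything falls off the work surface, if the arm or the gripper's body presses on something with over 40 N, if the wrist force passes 120 N, or if a joint passes its speed limit or range.

## Robot

A 6-joint arm with a two-finger parallel gripper is mounted at the origin on a cart in front of the work surface, level with it; the furniture and walls round the work are solid. World frame = base frame: x ahead of the robot, y to its left, z up, the work surface at z = 0. Lengths are in m, angles in degrees, forces in N, time in s.
With the tool pointing down it reaches from about 0.4 to 0.825 m from the base axis. Payload 7 kg.
Tool frame: the origin (TCP) lies on the front face of the gripper's body, between the roots of the fingers; the fingertips stand 66 mm ahead of it and the grasp point (between the pads) lies 47 mm ahead of it; z points along the fingers, y is the line along which they close (so a half turn about z gives the same grasp; the last joint's range is limited). The gripper opens to 88 mm and grips with 3 to 60 N. Pads are 19 mm wide; open, the fingers measure 130 mm over their backs; the gripper's body (78 mm by 193 mm) begins 47 mm behind the grasp point.
Start: joints at [82.225, 20.546, 0.682, 0, -70.136, -16.507], TCP at [0.278, 0.615, 0.292] pointing down, gripper open.
Joint ranges: [-176.03, 176.03], [-82.01, 121.73], [-58.28, 71.71], [-173.87, 95.51], [-174.79, -0.11], [-173.66, 173.66]. Speed limits (degrees/s): [136.94, 136.94, 172.46, 180, 180, 180].

## Interface

Orientations are given as [roll, pitch, yaw] about the fixed x, y, z axes, in that order (R = Rz(yaw) Ry(pitch) Rx(roll)).
In Python, from plant import ctrl gives the robot as it stands.
- The arm moves only by the tool send_rows, never from a script. Its argument "deltas" is a list of rows, each a list of 2 entries, a list of its own where there are three numbers: the shift along the tool's x, y, z each as a share of 800 mm, from -1 to 1, then the turn about the tool's z as a share of 90 degrees, from -1 to 1. A call has exactly 5 rows; each row is the pose to reach, as a shift and turn from the pose commanded when the call began, along the tool's axes at that moment; what a row does not reach only later rows make up. A row lasts 1/12 s, in which the tool goes at most 41.7 mm and 7.16 degrees, less where a joint would pass 70% of its speed; a pose out of reach is approached as far as the arm can. A call with a number of a shift or a turn outside -1 to 1 is refused whole. A call with a gripper value outside its range is refused whole. "gripper" is the opening, from 0 (shut) to 1 (fully open), set as the call begins (left out, the last holds). The fingers move at their own pace and stop on an object; the grip force is fixed at half the most. Time passes only in rows, so rows that repeat a pose let the fingers close, or fill a call up. It gives the time, the measured TCP pose, the force, the opening and the grip force at its end, in the units of the state.
- ctrl.get_obs(): the state, without advancing time (a new reading comes with each control period).
- ctrl.snapshot(name): name is "scene" or "top" or "wrist"; returns a dict with "color" (384x512x3 uint8, red, green, blue), "vertical_fov" (degrees; the focal length in pixels is half the picture's height over the tangent of half this angle, whatever the lens; pixels are square), "cx", "cy" (the principal point, pixels), "rvec" (rotation vector, rad) and "tvec" (3), from world to camera coordinates, as OpenCV has them. Camera axes: x right, y down, z forward; pixel columns grow to the right and rows downward; lengths in m; the calibration is good to about 2 mm. A picture is of the moment at which its call begins. There is no depth.
- ctrl.close_job(): hands the job in; it is judged then, once.
Trained networks look in a picture, given as the dict that the camera call returned (one of the last four; its "shot" number tells which), for a name from the list of things; names that differ only in an ending like _2 or _b are one class to them, and where a whole thing is asked for, a point or a joint stands for the part that bears it (a point fixed in the world has none). Each returns a list of dicts, best first, with "conf" (0 to 1); they miss things now and then, are a little off and sometimes report something else, mostly with a low value. They report only what shows in the picture. A call takes as long as a camera call. They do not tell look-alikes from the thing itself.
- ctrl.boxes_of(picture, thing): "xy" ([column, row] as shares, 0 to 1, of the picture: columns of its width, rows of its height, amid what is visible of it).
- ctrl.cut_out(picture, thing): "pixels" (384x512 bool, what is visible of it) and "xy" ([column, row] as shares, 0 to 1, of the picture: columns of its width, rows of its height, amid what is visible of it).
The state is a dict: "clock": time; "joint_pos": joint angles; "qvel": joint speeds; "tau": joint torques, N m; "tool_pos": TCP position; "orientation": TCP orientation; "force": force on the tool from outside, world axes, zero at the start; "moment": the same for the moment, N m; "opening": finger opening in m; "gripper_force": force on a finger pad.
Only numpy, scipy, OpenCV 4.12 (cv2) and the standard library are available. Lean on these libraries where they do the work, as an engineer would, in place of code of your own. Each camera call takes 0.05 s, during which the arm holds its last target. There are 200 camera calls.

## Working session

There is one attempt and no reset: what is moved stays moved. The work goes in short steps, Python scripts to look and compute and a tool call to move; the robot and the scene stay as the last step left them, time stands still between calls to the robot, and variables do not carry over. Pictures are saved under pics/ and viewed, at most 10 in all, crops included, and the job is handed in when it is done.

Besides the shell and the picture viewer there is one more tool, called after ">>>" as name(argument=value, ...), one argument or row to a line, values as JSON. send_rows: Moves the arm, as the interface text tells. Shift numbers are shares of 800 mm and turn numbers shares of 90 degrees, none past 1 either way. Its arguments: {"type":"object","properties":{"deltas":{"type":"array","items":{"type":"array"}},"gripper":{"type":"number"}},"required":["deltas"]}

```bash
mkdir -p pics
cat > h.py <<'E'
import numpy as np, cv2, json
from plant import ctrl
def cam(s):
    R=cv2.Rodrigues(np.array(s["rvec"],float))[0]; t=np.array(s["tvec"],float).ravel()
    f=192/np.tan(np.radians(s["vertical_fov"])/2); return R,t,f,s["cx"],s["cy"]
def back(s,u,v,z):
    R,t,f,cx,cy=cam(s); d=R.T@np.array([(u-cx)/f,(v-cy)/f,1]); c=-R.T@t
    return c+d*(z-c[2])/d[2]
def proj(s,p):
    R,t,f,cx,cy=cam(s); q=R@np.array(p,float)+t; return f*q[0]/q[2]+cx,f*q[1]/q[2]+cy
def save(s,n,crop=None,k=1):
    im=s["color"][...,::-1]
    if crop: im=im[crop[1]:crop[3],crop[0]:crop[2]]
    cv2.imwrite("pics/"+n,cv2.resize(np.ascontiguousarray(im),None,fx=k,fy=k,interpolation=cv2.INTER_CUBIC))
E
python3 - <<'E'
from h import *
import pickle
o=ctrl.get_obs(); print(o)
P={}
for n in("scene","top"):
    s=ctrl.snapshot(n); P[n]=s
    R,t,f,cx,cy=cam(s); print(n,f,cx,cy,-R.T@t)
    for th,z in(("mixer",.03),("spindle_tip",.13),("spindle_seat",.064),("lower_tier_mid",.025),("lower_tier_top",.05),("upper_tier_mid",.022),("timer",.017),("slide_box",.018),("tall_dropper",.05),("short_dropper",.04),("marker",.006)):
        print(th,[(round(d["conf"],2),np.round(np.array(d["xy"])*[512,384],1).tolist(),np.round(back(s,d["xy"][0]*512,d["xy"][1]*384,z),3).tolist()) for d in ctrl.boxes_of(s,th)[:4]])
pickle.dump(P,open("P.pkl","wb"))
a=np.hstack([P["scene"]["color"],P["top"]["color"]])
cv2.imwrite("pics/a.png",cv2.resize(P["top"]["color"][...,::-1],None,fx=1.5,fy=1.5)); save(P["scene"],"b.png",k=1.5)
E
```

```text
{'clock': 0.0, 'joint_pos': array([ 8.22255315e+01,  2.05911410e+01,  6.35389973e-01, -2.24001339e-02,
       -7.01341921e+01, -1.65050083e+01]), 'qvel': array([-0.03100064, -0.04545888, -0.08785488, -0.03749707,  0.00409559,
        0.02700251]), 'tau': array([-1.28293336e-04, -5.82719064e+01,  2.93063235e+01,  6.99720696e+00,
        7.16366252e-03, -1.52031243e-04]), 'tool_pos': array([0.27742232, 0.6149531 , 0.29123101]), 'orientation': array([ 1.79907780e+02, -5.36555778e-03, -2.42871010e+01]), 'force': array([ 1.25684131, -0.40256803, -0.09761958]), 'moment': array([-0.0153828 , -0.01090941, -0.02193371]), 'gripper_force': 0.0, 'opening': 0.08745285031723299}
scene 379.8522637093587 256.81903360513076 191.48004697004902 [-0.05741862 -0.44352532  0.72246891]
mixer []
spindle_tip [(0.85, [343.7, 260.3], [0.467, -0.206, 0.13])]
spindle_seat [(0.91, [345.0, 260.7], [0.526, -0.183, 0.064])]
lower_tier_mid [(0.69, [196.2, 208.5], [0.453, 0.263, 0.025])]
lower_tier_top [(0.66, [194.4, 212.4], [0.421, 0.229, 0.05])]
upper_tier_mid [(0.83, [141.9, 193.9], [0.392, 0.447, 0.022]), (0.68, 
[... 605 characters left out ...]
[354.7, 187.1], [0.561, -0.16, 0.064])]
lower_tier_mid [(0.93, [205.2, 224.1], [0.463, 0.286, 0.025]), (0.18, [199.5, 166.0], [0.639, 0.301, 0.025])]
lower_tier_top [(0.95, [207.4, 221.4], [0.47, 0.276, 0.05])]
upper_tier_mid [(0.83, [276.5, 195.7], [0.544, 0.07, 0.022]), (0.71, [146.2, 246.7], [0.399, 0.465, 0.022]), (0.33, [267.5, 151.8], [0.679, 0.094, 0.022])]
timer [(0.66, [318.2, 142.9], [0.704, -0.062, 0.017])]
slide_box [(0.85, [268.6, 150.9], [0.682, 0.09, 0.018])]
tall_dropper [(0.69, [201.5, 164.1], [0.641, 0.292, 0.05]), (0.69, [282.1, 196.8], [0.538, 0.054, 0.05])]
short_dropper [(0.63, [233.4, 159.3], [0.655, 0.197, 0.04])]
marker [(0.43, [186.9, 180.1], [0.599, 0.343, 0.006])]
```

View pics/a.png

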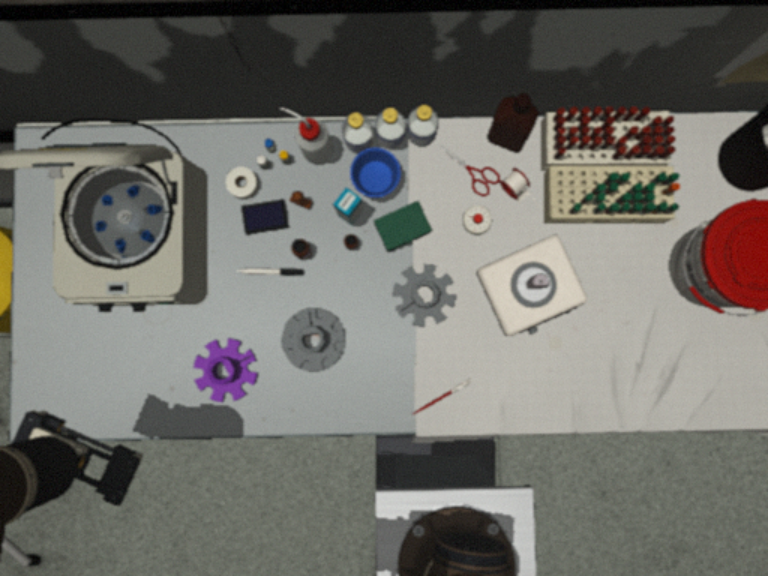

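View pics/b.png

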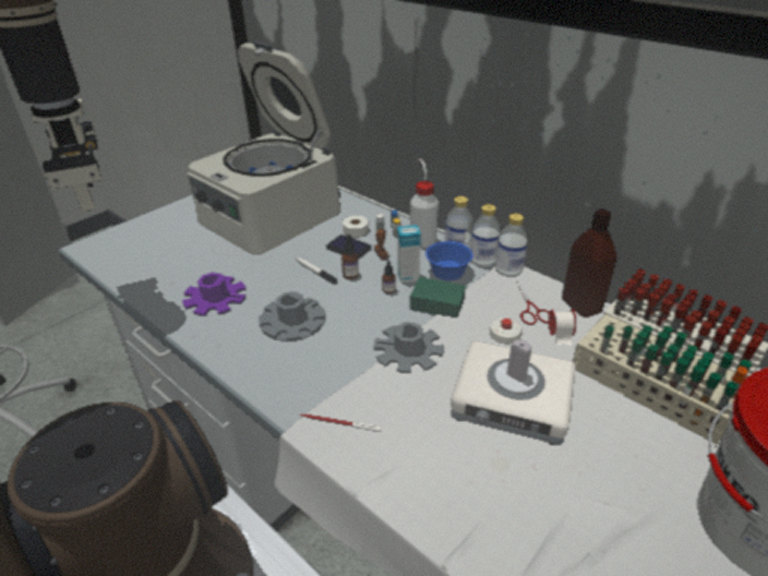

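The top view shows the closed round tier, grey, at (209,226), the open-notch star tier, grey, at (283,197), and the purple star look-alike at (150,247). The grey star and grey round disc fit the description. The mixer spindle is at about (357,188). I'll confirm this in one enlarged crop.

Run:
```python
from h import *
import pickle
t=ctrl.snapshot("top"); s=ctrl.snapshot("scene")
def c(im,u,v,r=26): return cv2.resize(np.ascontiguousarray(im["color"][v-r:v+r,u-r:u+r,::-1]),(260,260),interpolation=cv2.INTER_CUBIC)
m=np.vstack([np.hstack([c(t,209,226),c(t,283,197),c(t,356,190)]),np.hstack([c(s,195,209),c(s,272,231),c(s,345,255,)])])
cv2.imwrite("pics/c.png",m)
for n,im in(("top",t),("scene",s)):
  for th in("lower_tier_mid","upper_tier_mid","mixer"):
    for d in ctrl.cut_out(im,th)[:3]:
      p=d["pixels"].astype(np.uint8); k=max(cv2.findContours(p,0,2)[0],key=cv2.contourArea)
      (x,y),r=cv2.minEnclosingCircle(k); e=cv2.fitEllipse(k); b=cv2.boundingRect(k)
      print(n,th,round(d["conf"],2),b,np.round([x,y,r],1),np.round(e[0],1),np.round(e[1],1),np.round(back(im,x,y,.009),4),np.round(back(im,*e[0],.009),4))
      if th=="mixer": 
        q=cv2.boxPoints(cv2.minAreaRect(k)); print([np.round(back(im,*a,.058),3).tolist() for a in q])
```

```text
top lower_tier_mid 0.89 (187, 204, 43, 45) [206.6 226.5  22.7] [207.8 226.6] [41.2 44.2] [0.4557 0.284  0.009 ] [0.4551 0.2804 0.009 ]
top lower_tier_mid 0.42 (261, 176, 42, 42) [282.4 196.3  21.4] [282.  195.9] [37.2 38.7] [0.5428 0.0511 0.009 ] [0.5438 0.0525 0.009 ]
top upper_tier_mid 0.81 (262, 176, 42, 42) [282.  196.3  21.2] [282.  196.4] [37.9 38.4] [0.5426 0.0524 0.009 ] [0.5423 0.0524 0.009 ]
top upper_tier_mid 0.79 (129, 226, 43, 42) [149.6 246.2  21.9] [149.7 246.7] [38.5 39.8] [0.3997 0.4575 0.009 ] [0.3983 0.4571 0.009 ]
top mixer 0.88 (317, 157, 74, 67) [353.5 189.5  37.7] [353.6 190.4] [57.4 69.3] [ 0.5587 -0.1667  0.009 ] [ 0.5558 -0.1668  0.009 ]
[[0.587, -0.046, 0.058], [0.659, -0.213, 0.058], [0.513, -0.272, 0.058], [0.442, -0.106, 0.058]]
scene lower_tier_mid 0.83 (172, 195, 44, 31) [193.5 211.5  21.6] [193.8 211.4] [30.4 41.7] [0.4507 0.275  0.009 ] [0.4515 0.2748 0.009 ]
scene upper_tier_mid 0.91 (250, 215, 45, 34) [271.9 230.4  22.2] [271.4 231.3] [31.8 42.4] [0.5398 0.049  0.009 ] [0.5361 0.0479 0.009 ]
scene upper_tier_mid 0.78 (122, 182, 41, 29) [142.  196.5  21.4] [141.9 196.1] [25.8 40.7] [0.393  0.4515 0.009 ] [0.3941 0.4537 0.009 ]
scene mixer 0.81 (300, 226, 84, 70) [341.9 262.3  44.5] [344.2 260.4] [63.3 90. ] [ 0.5655 -0.158   0.009 ] [ 0.5746 -0.1589  0.009 ]
[[0.415, -0.128, 0.058], [0.607, -0.032, 0.058], [0.676, -0.222, 0.058], [0.484, -0.283, 0.058]]
scene mixer 0.27 (172, 194, 45, 34) [194.  212.   22.2] [194.1 211.3] [31.1 42.9] [0.4501 0.2721 0.009 ] [0.4523 0.2743 0.009 ]
[[0.369, 0.281, 0.058], [0.505, 0.302, 0.058], [0.46, 0.166, 0.058], [0.338, 0.156, 0.058]]
```

View pics/c.png

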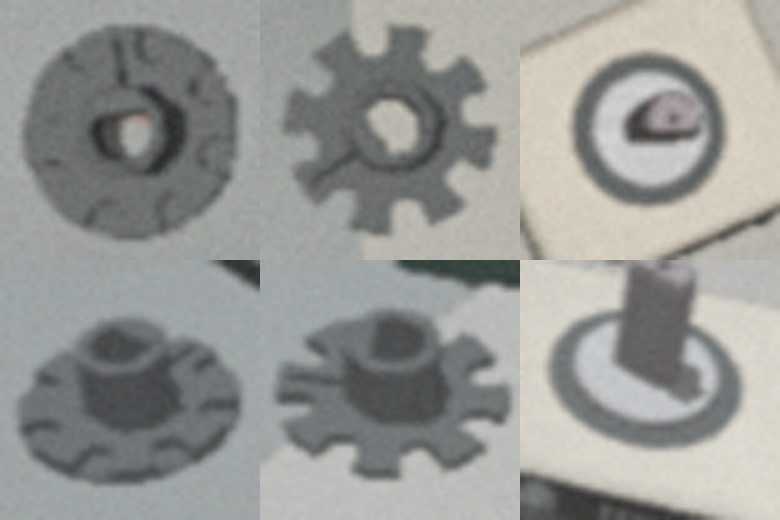

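The crops confirm it: lower = closed-pocket disc (209,226), black line azimuth about +8°. Upper = grey notched star (283,197), line azimuth about 127°. The spindle flat faces about 190°. Next I'll write a move planner and go above the lower tier for a wrist look.

```bash
cat > plan.py <<'E'
# usage: plan.py x y z yaw [x y z yaw ...]; keeps the commanded pose in cmd.json (dead reckoning with the rounded numbers)
import sys,json,os,numpy as np
p=json.load(open("cmd.json")) if os.path.exists("cmd.json") else [.278,.615,.292,-24.28]
a=np.array(sys.argv[1:],float).reshape(-1,4); p=np.array(p)
for g in a:
    d=g-p; n=max(1,int(np.ceil(max(np.linalg.norm(d[:3])/.18,abs(d[3])/33))))
    for i in range(n):
        d=(g-p)/(n-i); y=np.radians(p[3]); c,s=np.cos(y),np.sin(y)
        M=np.array([[c,s,0],[s,-c,0],[0,0,-1]])   # columns: tool axes in world
        r=np.round(M.T@d[:3]/.8,4); t=round(-d[3]/90,4)
        print(r.tolist(),t); p=p+np.r_[M@r*.8,-t*90]
    print("->",np.round(p,4))
json.dump(p.tolist(),open("cmd.json","w"))
E
python3 plan.py .455 .282 .25 53
```

```text
[0.1243, 0.0962, 0.0175] -0.2862
[0.0701, 0.1406, 0.0175] -0.2862
[0.0021, 0.1571, 0.0175] -0.2863
-> [ 0.455  0.282  0.25  53.003]
```

>>> send_rows(
  deltas=[
    [[0.0249,0.0192,0.0035],-0.0572],
    [[0.0497,0.0385,0.007],-0.1145],
    [[0.0746,0.0577,0.0105],-0.1717],
    [[0.0994,0.077,0.014],-0.229],
    [[0.1243,0.0962,0.0175],-0.2862],
  ],
  gripper=1,
)

```text
clock: 2.02
tool_pos: [0.3369, 0.5032, 0.2781]
orientation: [-180.0, -0.0, 1.7]
force: [0.5, -0.7, -0.2]
opening: 0.0877
gripper_force: 0.0
```

>>> send_rows(
  deltas=[
    [[0.0701,0.1406,0.0175],-0.2862],
    [[0.0701,0.1406,0.0175],-0.2862],
    [[0.0701,0.1406,0.0175],-0.2862],
    [[0.0701,0.1406,0.0175],-0.2862],
    [[0.0701,0.1406,0.0175],-0.2862],
  ],
)

```text
clock: 2.43
tool_pos: [0.3964, 0.3912, 0.2644]
orientation: [-180.0, -0.0, 27.3]
force: [-0.6, 0.8, -0.5]
opening: 0.0877
gripper_force: 0.0
```

>>> send_rows(
  deltas=[
    [[0.0021,0.1571,0.0175],-0.2863],
    [[0.0021,0.1571,0.0175],-0.2863],
    [[0.0021,0.1571,0.0175],-0.2863],
    [[0.0021,0.1571,0.0175],-0.2863],
    [[0.0021,0.1571,0.0175],-0.2863],
  ],
)

```text
clock: 2.85
tool_pos: [0.4552, 0.2811, 0.2501]
orientation: [180.0, 0.0, 53.0]
force: [-1.0, 0.4, -0.4]
opening: 0.0875
gripper_force: 0.0
```

Run:
```python
from h import *
o=ctrl.get_obs(); print(o["clock"],o["tool_pos"],o["orientation"],o["joint_pos"])
s=ctrl.snapshot("wrist"); R,t,f,cx,cy=cam(s); print(f,-R.T@t,R[2]); save(s,"w1.png",k=1.5)
import pickle; pickle.dump(s,open("w1.pkl","wb"))
for p in((.455,.282,.01),(.545,.053,.008),(.545,-.15,.13)): print(proj(s,p))
for th,z in(("lower_tier_mid",.025),("lower_tier_top",.05)): print([(d["conf"],np.array(d["xy"])*[512,384],back(s,d["xy"][0]*512,d["xy"][1]*384,z)) for d in ctrl.boxes_of(s,th)])
```

```text
2.85 [0.45520679 0.2810639  0.25005049] [1.79996907e+02 1.62626981e-02 5.30032748e+01] [ 5.27038846e+01  9.27890138e+00 -2.04712910e+01  3.65928953e-03
 -6.02660540e+01  9.02975753e+01]
275.7325956679375 [0.500446   0.33942016 0.34203338] [-0.16455543 -0.21785416 -0.96200887]
(np.float64(257.25841177592133), np.float64(171.94754907219803))
(np.float64(411.05979606376013), np.float64(263.78245456571614))
(np.float64(558.9894144659538), np.float64(453.98788601185345))
[(0.61, array([261.6832, 169.9968]), array([0.46260761, 0.28333304, 0.025     ]))]
[(0.86, array([263.7824, 170.4192]), array([0.46712331, 0.2860164 , 0.05      ]))]
```

View pics/w1.png

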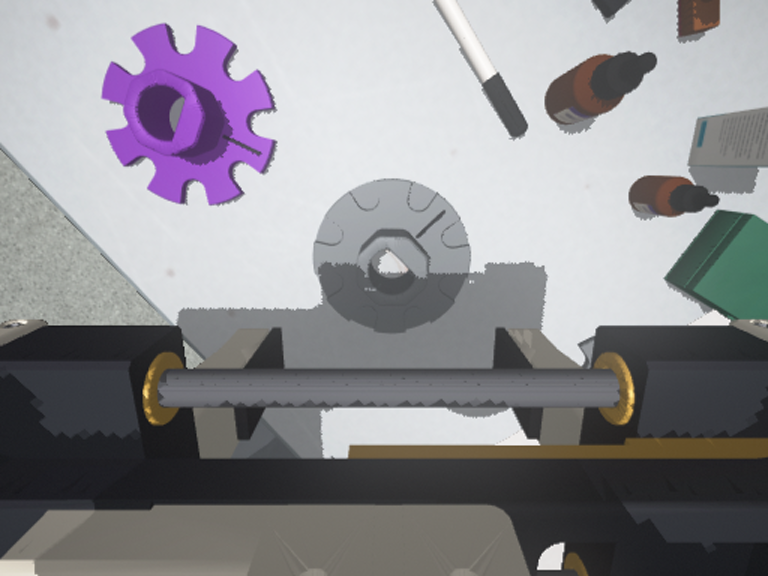

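The wrist view shows the lower tier's disc at about (261,171) px, with its line from (278,158) to (296,141). The purple star is at the left and I'm ignoring it. I'll fit these metrically, and fit the star too if it shows in another view.

```bash
cat >> h.py <<'E'
from scipy.optimize import least_squares
def disc(s,th,z,near=None,rad=.065):
    """centre by fitting the outer rim (radius rad) of the cut-out at height z"""
    out=[]
    for d in ctrl.cut_out(s,th):
        k=max(cv2.findContours(d["pixels"].astype(np.uint8),0,1)[0],key=cv2.contourArea)[:,0]
        w=np.array([back(s,u,v,z)[:2] for u,v in k])
        c=np.array(near[:2])
        for i in range(15):
            q=w[abs(np.hypot(*(w-c).T)-rad)<(.02 if i<4 else .006)]
            if len(q)<8: break
            c=least_squares(lambda c:np.hypot(*(q-c).T)-rad,c,loss="soft_l1",f_scale=.001).x
        out.append((round(d["conf"],2),len(w),len(q),np.round(c,4)))
    return out
def line_az(s,c,z,r0=.03,r1=.06,lim=(-180,180)):
    """darkest radial line on the disc, azimuth in degrees"""
    g=cv2.cvtColor(s["color"],cv2.COLOR_RGB2GRAY).astype(np.float32); a=np.arange(lim[0],lim[1],.5)
    v=[]
    for A in np.radians(a):
        P=np.array([proj(s,(c[0]+r*np.cos(A),c[1]+r*np.sin(A),z)) for r in np.linspace(r0,r1,12)],np.float32)
        v.append(cv2.remap(g,P[:,:1].copy(),P[:,1:].copy(),1).mean())
    v=np.array(v); i=v.argmin(); w=np.clip(np.median(v[max(0,i-16):i+16])-v,0,None); w[abs(a-a[i])>4]=0
    return (a*w).sum()/w.sum(), v[i]
E
python3 - <<'E'
from h import *
s=ctrl.snapshot("wrist")
r=disc(s,"lower_tier_mid",.01,(.455,.282)); print(r)
P=[back(s,u/1.5,v/1.5,.01) for u,v in((417,237),(444,211))]; d=P[1]-P[0]; print(P,np.degrees(np.arctan2(d[1],d[0])))
c=r[0][3]; print([ (line_az(s,c,.01,.035,.058,(-25,40)))])
for e in((313,256),(471,256),(392,180),(392,333)): print(back(s,e[0]/1.5,e[1]/1.5,.01))
E
python3 plan.py .50 -.16 .33 -37
```

```text
[(0.81, 293, 293, array([0.4575, 0.2785]))]
[array([0.48501907, 0.28305909, 0.01      ]), array([0.51445119, 0.2868971 , 0.01      ])] 7.429581139151398
[(np.float64(5.97846464746435), np.float32(88.62085))]
[0.40781805 0.32202235 0.01      ]
[0.51101819 0.24355273 0.01      ]
[0.49594499 0.33109107 0.01      ]
[0.41840624 0.22854727 0.01      ]
[-0.1358, 0.1258, -0.0333] 0.3333
[-0.0547, 0.1768, -0.0334] 0.3334
[0.0411, 0.1805, -0.0333] 0.3333
-> [  0.5    -0.16    0.33  -36.997]
```

>>> send_rows(
  deltas=[
    [[-0.0272,0.0252,-0.0067],0.0667],
    [[-0.0543,0.0503,-0.0133],0.1333],
    [[-0.0815,0.0755,-0.02],0.2],
    [[-0.1086,0.1006,-0.0266],0.2666],
    [[-0.1358,0.1258,-0.0333],0.3333],
  ],
)

```text
clock: 3.52
tool_pos: [0.4694, 0.1349, 0.2773]
orientation: [-180.0, -0.0, 22.7]
force: [0.8, -0.8, -0.1]
opening: 0.0872
gripper_force: 0.0
```

>>> send_rows(
  deltas=[
    [[-0.0547,0.1768,-0.0334],0.3334],
    [[-0.0547,0.1768,-0.0334],0.3334],
    [[-0.0547,0.1768,-0.0334],0.3334],
    [[-0.0547,0.1768,-0.0334],0.3334],
    [[-0.0547,0.1768,-0.0334],0.3334],
  ],
)

```text
clock: 3.93
tool_pos: [0.4851, -0.0148, 0.3048]
orientation: [-180.0, -0.1, -7.6]
force: [-0.1, -0.1, 0.3]
opening: 0.0875
gripper_force: 0.0
```

>>> send_rows(
  deltas=[
    [[0.0411,0.1805,-0.0333],0.3333],
    [[0.0411,0.1805,-0.0333],0.3333],
    [[0.0411,0.1805,-0.0333],0.3333],
    [[0.0411,0.1805,-0.0333],0.3333],
    [[0.0411,0.1805,-0.0333],0.3333],
  ],
)

```text
clock: 4.35
tool_pos: [0.5007, -0.1621, 0.3309]
orientation: [180.0, -0.1, -37.6]
force: [0.3, 0.8, 0.6]
opening: 0.0874
gripper_force: 0.0
```

Run:
```python
from h import *
o=ctrl.get_obs(); print(o["clock"],o["tool_pos"],o["orientation"],o["joint_pos"])
s=ctrl.snapshot("wrist"); R,t,f,cx,cy=cam(s); print(f,-R.T@t,R[2])
import pickle; pickle.dump(s,open("w2.pkl","wb"))
for th,z in(("spindle_tip",.13),("spindle_seat",.064),("upper_tier_mid",.022)): print(th,[(d["conf"],np.array(d["xy"])*[512,384],back(s,d["xy"][0]*512,d["xy"][1]*384,z)) for d in ctrl.boxes_of(s,th)])
print(disc(s,"upper_tier_mid",.008,(.545,.053)))
u,v=map(int,proj(s,(.547,-.155,.13))); u=min(max(u,90),420);v=min(max(v,70),312)
print("crop origin",u-90,v-70)
a=cv2.resize(s["color"][v-70:v+70,u-90:u+90],None,fx=4,fy=4,interpolation=cv2.INTER_CUBIC)
cv2.imwrite("pics/w2.png",a[...,::-1])
```

```text
4.35 [ 0.50069736 -0.16210436  0.3309161 ] [ 1.7999093e+02 -7.7050135e-02 -3.7583947e+01] [ 3.47009551e+00  5.02244358e+00 -1.45002177e+01  6.09678165e-02
 -7.04252034e+01  4.89255510e+01]
275.7325956679375 [ 0.55980164 -0.20681651  0.42302919] [-0.21501002  0.16418248 -0.96271221]
spindle_tip [(0.81, array([237.2096, 128.9856]), array([ 0.55880546, -0.17841838,  0.13      ]))]
spindle_seat [(0.93, array([234.7008, 127.7184]), array([ 0.5617636 , -0.17048315,  0.064     ]))]
upper_tier_mid [(0.85, array([132.9152, 207.2832]), array([0.56446623, 0.03323084, 0.022     ]))]
[(0.85, 240, 89, array([0.5416, 0.0484]))]
crop origin 137 81
```

View pics/w2.png

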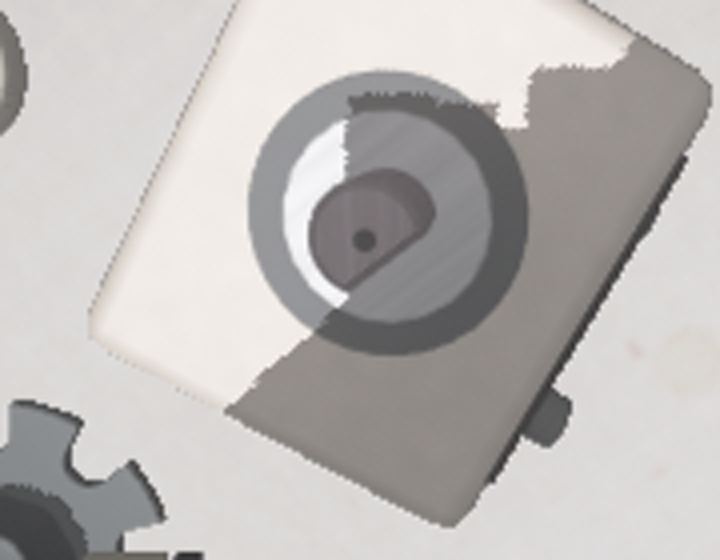

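The crop shows the flange ring centred at px (234,134), the axis dot at (228,141), and the flat chord running from about (224,152) to (244,137). I'll convert these and overlay a model to check.

```bash
cat > ov.py <<'E'
from h import *
import pickle,sys
s=pickle.load(open("w2.pkl","rb"))
o=np.array([137,81])
px=lambda u,v,z:back(s,*(np.array([u,v])/4+o-.375),z)
print("seat",px(388,213,.064),"dot",px(364,240,.13))
r=[px(u,v,.064)[:2] for u,v in((248,213),(528,213),(388,70),(388,356))]; print("ring",np.mean(r,0),np.hypot(*(r[0]-r[1])),np.hypot(*(r[2]-r[3])))
P=px(352,290,.13);Q=px(432,228,.13);d=(Q-P)[:2]; print("chord az",np.degrees(np.arctan2(d[1],d[0])))
for a in("front",):
  P=px(712,75,.058);Q=px(465,525,.058);d=(P-Q)[:2];print("front edge",np.degrees(np.arctan2(d[1],d[0])))
c=np.array([float(sys.argv[1]),float(sys.argv[2])]);az=np.radians(float(sys.argv[3]))
a=cv2.resize(s["color"][81:221,137:317],None,fx=4,fy=4,interpolation=cv2.INTER_CUBIC)[...,::-1].copy()
def D(R,z,f,col):
    h=np.arccos(f/R) if f<R else 0; t=np.linspace(h,2*np.pi-h,60)+az
    q=np.array([(np.array(proj(s,(c[0]+R*np.cos(x),c[1]+R*np.sin(x),z)))-o+.375)*4 for x in t])
    cv2.polylines(a,[q.round().astype(np.int32)],True,col,1)
D(.034,.064,9,(0,255,0));D(.016,.064,.0085,(0,255,0));D(.016,.124,.0085,(255,0,0));D(.013,.13,.0085,(0,0,255))
cv2.imwrite("pics/"+sys.argv[4],a)
E
python3 ov.py .561 -.166 190 o1.png
```

```text
seat [ 0.55660398 -0.1645376   0.064     ] dot [ 0.55561453 -0.16290517  0.13      ]
ring [ 0.55599668 -0.16404991] 0.08967443469017088 0.09028162263491761
chord az -90.48482516229724
front edge -65.1673563602422
```

View pics/o1.png

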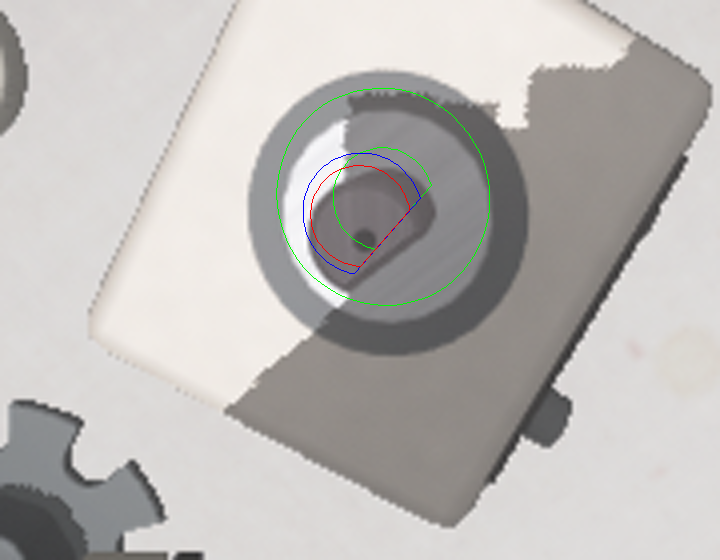

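```bash
python3 ov.py .5563 -.164 180 o2.png; rm -f x
python3 - <<'E'
import cv2; a=cv2.imread("pics/o2.png")[130:330,230:540]; cv2.imwrite("pics/o3.png",cv2.resize(a,None,fx=2.4,fy=2.4))
E
python3 plan.py .50 -.04 .27 7
```

```text
seat [ 0.55660398 -0.1645376   0.064     ] dot [ 0.55561453 -0.16290517  0.13      ]
ring [ 0.55599668 -0.16404991] 0.08967443469017088 0.09028162263491761
chord az -90.48482516229724
front edge -65.1673563602422
[-0.0451, -0.0599, 0.0375] -0.2444
[-0.0194, -0.0724, 0.0375] -0.2445
-> [ 0.5   -0.04   0.27   7.004]
```

View pics/o3.png

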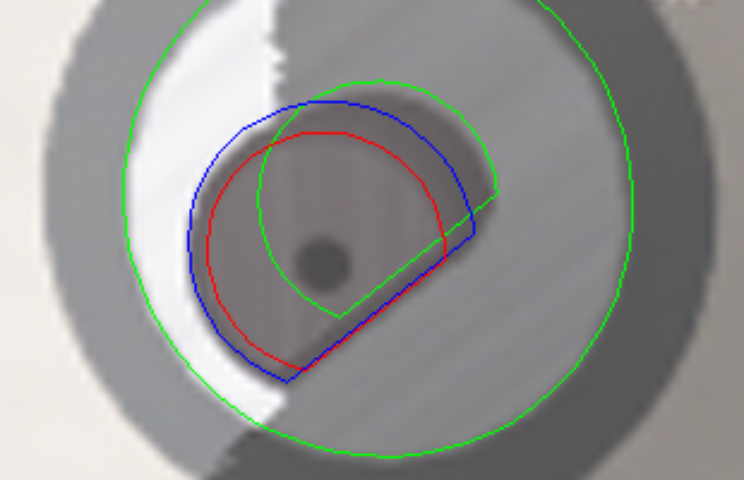

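Overlay matches: spindle axis about (.556,-.1635), flat azimuth about 180°. Next, a look at the star on the way to the lower tier.

```bash
echo '[0.5,-0.16,0.33,-36.997]'>cmd.json; python3 plan.py .48 .05 .25 20; python3 -c "
from h import *
for i in range(3): print(ctrl.get_obs()['tool_pos'],ctrl.get_obs()['orientation'])"
```

```text
[-0.089, -0.0973, 0.05] -0.3166
[-0.0317, -0.1279, 0.05] -0.3167
-> [ 0.48  0.05  0.25 20.  ]
[ 0.49968185 -0.15840034  0.32992205] [ 1.79997422e+02  2.31225410e-02 -3.68328297e+01]
[ 0.49968185 -0.15840034  0.32992205] [ 1.79997422e+02  2.31225410e-02 -3.68328297e+01]
[ 0.49968185 -0.15840034  0.32992205] [ 1.79997422e+02  2.31225410e-02 -3.68328297e+01]
```

>>> send_rows(
  deltas=[
    [[-0.0178,-0.0195,0.01],-0.0633],
    [[-0.0356,-0.0389,0.02],-0.1266],
    [[-0.0534,-0.0584,0.03],-0.19],
    [[-0.0712,-0.0778,0.04],-0.2533],
    [[-0.089,-0.0973,0.05],-0.3166],
  ],
)

```text
clock: 5.02
tool_pos: [0.4891, -0.0525, 0.2898]
orientation: [-180.0, -0.0, -8.1]
force: [0.4, -0.2, -0.2]
opening: 0.0877
gripper_force: 0.0
```

>>> send_rows(
  deltas=[
    [[-0.008,-0.032,0.0125],-0.0792],
    [[-0.0159,-0.064,0.025],-0.1584],
    [[-0.0238,-0.0959,0.0375],-0.2375],
    [[-0.0317,-0.1279,0.05],-0.3167],
    [[-0.0317,-0.1279,0.05],-0.3167],
  ],
)

```text
clock: 5.43
tool_pos: [0.4783, 0.0543, 0.2485]
orientation: [-180.0, 0.1, 20.7]
force: [-0.3, -0.2, -0.8]
opening: 0.0877
gripper_force: 0.0
```

```bash
python3 - <<'E'
from h import *
ctrl.snapshot("top"); s=ctrl.snapshot("wrist")
import pickle; pickle.dump(s,open("w3.pkl","wb"))
o=ctrl.get_obs(); print(o["clock"],o["tool_pos"],o["orientation"])
r=disc(s,"upper_tier_mid",.008,(.5425,.051)); print(r)
r2=disc(s,"lower_tier_mid",.01,(.4575,.279)); print(r2)
print(line_az(s,r[0][3],.008,.032,.058,(95,160)))
u,v=map(int,proj(s,(.5425,.051,.02))); u=min(max(u,90),420);v=min(max(v,70),312)
print("crop origin",u-90,v-70)
a=cv2.resize(s["color"][v-70:v+70,u-90:u+90],None,fx=4,fy=4,interpolation=cv2.INTER_CUBIC)[...,::-1].copy()
c=r[0][3]
q=np.array([(np.array(proj(s,(c[0]+.065*np.cos(x),c[1]+.065*np.sin(x),.008)))-[u-90,v-70]+.375)*4 for x in np.linspace(0,6.28,90)])
cv2.polylines(a,[q.round().astype(np.int32)],True,(0,0,255),1)
cv2.imwrite("pics/w3.png",a)
E
python3 plan.py .4575 .279 .18 52.5 .4575 .279 .082 52.5
```

```text
5.5333 [0.47908637 0.05204694 0.24996361] [1.79989872e+02 3.67322473e-02 2.02219413e+01]
[(0.59, 462, 214, array([0.5431, 0.05  ])), (0.53, 503, 0, array([0.5425, 0.051 ]))]
[(0.63, 329, 329, array([0.4589, 0.2748]))]
(np.float64(122.51781256730686), np.float32(91.48397))
crop origin 189 53
[0.0357, -0.1393, 0.0438] -0.1806
[0.0733, -0.1238, 0.0437] -0.1805
-> [ 0.4575  0.279   0.18   52.499 ]
[0.0, 0.0, 0.1225] -0.0
-> [ 0.4575  0.279   0.082  52.499 ]
```

View pics/w3.png

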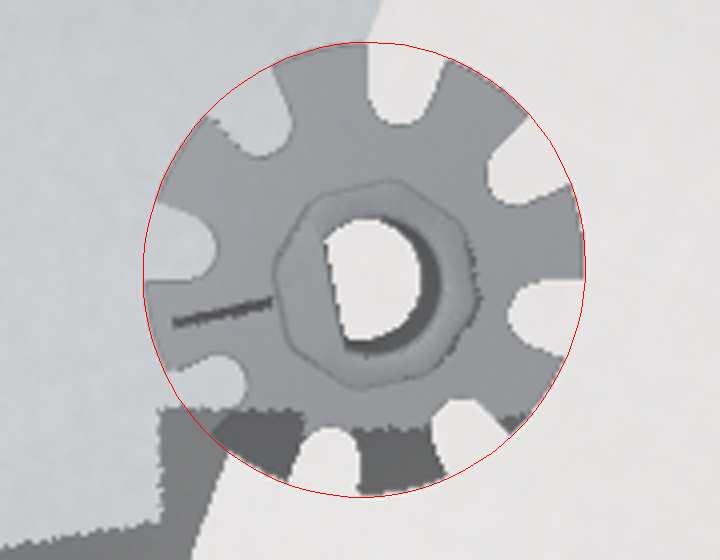

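Star rim fit is good: centre (.543,.050). Now grasp the lower tier.

>>> send_rows(
  deltas=[
    [[0.0071,-0.0279,0.0088],-0.0361],
    [[0.0143,-0.0557,0.0175],-0.0722],
    [[0.0214,-0.0836,0.0263],-0.1084],
    [[0.0286,-0.1114,0.035],-0.1445],
    [[0.0357,-0.1393,0.0438],-0.1806],
  ],
)

```text
clock: 6.05
tool_pos: [0.4685, 0.1651, 0.2154]
orientation: [-180.0, -0.1, 36.3]
force: [0.6, -0.5, 0.1]
opening: 0.0873
gripper_force: 0.0
```

>>> send_rows(
  deltas=[
    [[0.0183,-0.031,0.0109],-0.0451],
    [[0.0367,-0.0619,0.0219],-0.0903],
    [[0.055,-0.0929,0.0328],-0.1354],
    [[0.0733,-0.1238,0.0437],-0.1805],
    [[0.0733,-0.1238,0.0437],-0.1805],
  ],
)

```text
clock: 6.47
tool_pos: [0.4572, 0.2824, 0.1791]
orientation: [180.0, 0.0, 52.8]
force: [-0.5, 0.4, 0.1]
opening: 0.0876
gripper_force: 0.0
```

>>> send_rows(
  deltas=[
    [[0,0,0],0],
    [[0,0,0.03],0],
    [[0,0,0.06],0],
    [[0,0,0.09],0],
    [[0,0,0.1225],0],
  ],
)

```text
clock: 6.88
tool_pos: [0.4579, 0.2784, 0.0825]
orientation: [180.0, -0.1, 52.3]
force: [0.0, -0.0, 0.1]
opening: 0.0875
gripper_force: 0.0
```

Run:
```python
from h import *
import pickle
s=pickle.load(open("w3.pkl","rb"))
P,Q=[back(s,u/4+189-.375,v/4+53-.375,.008) for u,v in((175,322),(270,301))];d=P-Q
print(np.degrees(np.arctan2(d[1],d[0])),[np.degrees(np.arctan2(a[1]-.05,a[0]-.5431)) for a in(P,Q)])
P,Q=[back(s,u/4+189-.375,v/4+53-.375,.044) for u,v in((325,245),(345,345))];d=P-Q
print("flat edge normal",np.degrees(np.arctan2(d[1],d[0])))
n=ctrl.snapshot("top");save(n,"t2.png",(170,180,250,260),6)
o=ctrl.get_obs();print(o["tool_pos"],o["orientation"],o["force"])
```

```text
122.56379871467948 [np.float64(122.14870164503115), np.float64(121.72201458010649)]
flat edge normal 32.68287500675963
[0.45586634 0.27638094 0.07747153] [-179.95074516    0.27884839   52.26862838] [-1.41514384 -1.2574081  -4.18000069]
```

>>> send_rows(
  deltas=[
    [[0,0,0],0],
    [[0,0,0],0],
    [[0,0,0],0],
    [[0,0,0],0],
    [[0,0,0],0],
  ],
  gripper=0,
)

```text
clock: 7.35
tool_pos: [0.4576, 0.2797, 0.0837]
orientation: [180.0, -0.1, 52.5]
force: [-0.0, 0.8, -0.1]
opening: 0.06
gripper_force: 0.0
```

>>> send_rows(
  deltas=[
    [[0,0,0],0],
    [[0,0,0],0],
    [[0,0,0],0],
    [[0,0,0],0],
    [[0,0,0],0],
  ],
)

```text
clock: 7.77
tool_pos: [0.4574, 0.2796, 0.0832]
orientation: [180.0, -0.1, 52.5]
force: [-1.1, -0.2, 8.7]
opening: 0.052
gripper_force: 30.0
```

```bash
python3 plan.py .4575 .279 .23 52.5;  python3 plan.py .49 -.02 .24 -60 .556 -.1635 .23 -120
```

```text
[0.0, 0.0, -0.185] -0.0
-> [ 0.4575  0.279   0.23   52.499 ]
[-0.0679, 0.0649, -0.0031] 0.3125
[-0.0293, 0.0893, -0.0031] 0.3125
[0.0163, 0.0926, -0.0031] 0.3125
[0.058, 0.074, -0.0032] 0.3125
-> [ 4.9000e-01 -2.0000e-02  2.4000e-01 -6.0001e+01]
[0.0983, 0.0091, 0.0063] 0.3333
[0.0897, -0.0412, 0.0062] 0.3334
-> [   0.556    -0.1635    0.23   -120.004 ]
```

>>> send_rows(
  deltas=[
    [[0,0,-0.02],0],
    [[0,0,-0.06],0],
    [[0,0,-0.1],0],
    [[0,0,-0.145],0],
    [[0,0,-0.185],0],
  ],
)

```text
clock: 8.18
tool_pos: [0.4566, 0.2789, 0.2318]
orientation: [-180.0, 0.0, 52.5]
force: [0.8, 0.8, -3.8]
opening: 0.0522
gripper_force: 30.0
```

>>> send_rows(
  deltas=[
    [[-0.0136,0.013,-0.0006],0.0625],
    [[-0.0272,0.026,-0.0012],0.125],
    [[-0.0407,0.0389,-0.0019],0.1875],
    [[-0.0543,0.0519,-0.0025],0.25],
    [[-0.0679,0.0649,-0.0031],0.3125],
  ],
)

```text
clock: 8.6
tool_pos: [0.4646, 0.2037, 0.2323]
orientation: [-180.0, 0.1, 24.1]
force: [0.5, -0.1, -2.8]
opening: 0.0516
gripper_force: 30.0
```

>>> send_rows(
  deltas=[
    [[-0.0059,0.0179,-0.0006],0.0625],
    [[-0.0117,0.0357,-0.0012],0.125],
    [[-0.0176,0.0536,-0.0019],0.1875],
    [[-0.0234,0.0714,-0.0025],0.25],
    [[-0.0293,0.0893,-0.0031],0.3125],
  ],
)

```text
clock: 9.02
tool_pos: [0.4727, 0.1289, 0.2347]
orientation: [180.0, 0.1, -4.0]
force: [-0.5, 0.3, -2.9]
opening: 0.0516
gripper_force: 30.0
```

>>> send_rows(
  deltas=[
    [[0.0033,0.0185,-0.0006],0.0625],
    [[0.0065,0.037,-0.0012],0.125],
    [[0.0098,0.0556,-0.0019],0.1875],
    [[0.013,0.0741,-0.0025],0.25],
    [[0.0163,0.0926,-0.0031],0.3125],
  ],
)

```text
clock: 9.43
tool_pos: [0.4808, 0.0542, 0.2372]
orientation: [180.0, 0.1, -32.2]
force: [-0.0, -0.7, -2.9]
opening: 0.0518
gripper_force: 30.0
```

>>> send_rows(
  deltas=[
    [[0.0116,0.0148,-0.0006],0.0625],
    [[0.0232,0.0296,-0.0013],0.125],
    [[0.0348,0.0444,-0.0019],0.1875],
    [[0.0464,0.0592,-0.0026],0.25],
    [[0.058,0.074,-0.0032],0.3125],
  ],
)

```text
clock: 9.85
tool_pos: [0.489, -0.0204, 0.2398]
orientation: [179.9, 0.0, -60.3]
force: [-0.4, -1.1, -2.7]
opening: 0.0519
gripper_force: 30.0
```

>>> send_rows(
  deltas=[
    [[0.0197,0.0018,0.0013],0.0667],
    [[0.0393,0.0036,0.0025],0.1333],
    [[0.059,0.0055,0.0038],0.2],
    [[0.0786,0.0073,0.005],0.2666],
    [[0.0983,0.0091,0.0063],0.3333],
  ],
)

```text
clock: 10.27
tool_pos: [0.5223, -0.0921, 0.2346]
orientation: [179.9, 0.0, -90.3]
force: [0.4, 0.0, -3.3]
opening: 0.0516
gripper_force: 30.0
```

>>> send_rows(
  deltas=[
    [[0.0179,-0.0082,0.0012],0.0667],
    [[0.0359,-0.0165,0.0025],0.1334],
    [[0.0538,-0.0247,0.0037],0.2],
    [[0.0718,-0.033,0.005],0.2667],
    [[0.0897,-0.0412,0.0062],0.3334],
  ],
)

```text
clock: 10.68
tool_pos: [0.5553, -0.1638, 0.2295]
orientation: [179.9, -0.0, -120.3]
force: [0.6, -0.7, -2.9]
opening: 0.0514
gripper_force: 30.0
```

```bash
python3 plan.py .556 -.1635 .22 -135; python3 plan.py .556 -.1635 .195 -135
```

```text
[-0.0, 0.0, 0.0125] 0.1666
-> [   0.556    -0.1635    0.22   -134.998 ]
[-0.0, 0.0, 0.0313] 0.0
-> [   0.556    -0.1635    0.195  -134.998 ]
```

>>> send_rows(
  deltas=[
    [[0,0,0.004],0.05],
    [[0,0,0.008],0.1],
    [[0,0,0.0125],0.1666],
    [[0,0,0.0125],0.1666],
    [[0,0,0.0125],0.1666],
  ],
)

```text
clock: 11.1
tool_pos: [0.5551, -0.1631, 0.2196]
orientation: [179.9, -0.0, -134.8]
force: [0.0, 0.6, -2.5]
opening: 0.0519
gripper_force: 30.0
```

>>> send_rows(
  deltas=[
    [[0,0,0.0035],0],
    [[0,0,0.007],0],
    [[0,0,0.0105],0],
    [[0,0,0.014],0],
    [[0,0,0.0175],0],
  ],
)

```text
clock: 11.52
tool_pos: [0.5554, -0.1632, 0.2059]
orientation: [180.0, -0.0, -135.0]
force: [-4.0, 0.1, -1.6]
opening: 0.0516
gripper_force: 30.0
```

Run:
```python
from h import *
s=ctrl.snapshot("scene");o=ctrl.get_obs();print(o["tool_pos"],o["orientation"],o["force"],o["moment"])
```

```text
[ 0.55509703 -0.1631556   0.20523079] [ 1.79940129e+02 -4.55383890e-02 -1.34983210e+02] [-0.83869222  0.69806216 -3.55968197] [ 0.06667934 -0.02994627 -0.00742388]
```

>>> send_rows(
  deltas=[
    [[0,0,0.003],0],
    [[0,0,0.006],0],
    [[0,0,0.009],0],
    [[0,0,0.012],0],
    [[0,0,0.0138],0],
  ],
)

```text
clock: 11.98
tool_pos: [0.5552, -0.1633, 0.1947]
orientation: [180.0, -0.0, -135.0]
force: [-3.3, -0.1, -1.4]
opening: 0.0518
gripper_force: 30.0
```

>>> send_rows(
  deltas=[
    [[0,0,0.003],0],
    [[0,0,0.006],0],
    [[0,0,0.009],0],
    [[0,0,0.012],0],
    [[0,0,0.015],0],
  ],
)

```text
clock: 12.4
tool_pos: [0.5552, -0.1633, 0.1828]
orientation: [180.0, -0.0, -135.0]
force: [-5.9, 0.1, -0.4]
opening: 0.0518
gripper_force: 30.0
```

>>> send_rows(
  deltas=[
    [[0.0005,0.0005,0.009],0],
    [[0.0005,0.0005,0.018],0],
    [[0.0005,0.0005,0.027],0],
    [[0.0005,0.0005,0.036],0],
    [[0.0005,0.0005,0.0437],0],
  ],
)

```text
clock: 12.82
tool_pos: [0.5551, -0.1632, 0.1472]
orientation: [180.0, -0.0, -135.0]
force: [-3.0, -0.4, -1.7]
opening: 0.0515
gripper_force: 30.0
```

>>> send_rows(
  deltas=[
    [[0,0,0.0004],0],
    [[0,0,0.0008],0],
    [[0,0,0.0012],0],
    [[0,0,0.0016],0],
    [[0,0,0.0016],0],
  ],
)

```text
clock: 13.23
tool_pos: [0.5551, -0.1632, 0.1469]
orientation: [-180.0, 0.0, -135.0]
force: [-3.8, 0.1, -2.7]
opening: 0.0518
gripper_force: 30.0
```

>>> send_rows(
  deltas=[
    [[0,0,0.0005],0],
    [[0,0,0.001],0],
    [[0,0,0.0014],0],
    [[0,0,0.0014],0],
    [[0,0,0.0014],0],
  ],
)

```text
clock: 13.65
tool_pos: [0.5551, -0.1632, 0.1468]
orientation: [-180.0, 0.0, -135.0]
force: [-6.2, 2.5, 7.3]
opening: 0.0516
gripper_force: 30.0
```

>>> send_rows(
  deltas=[
    [[0,0,0],0],
    [[0,0,0],0],
    [[0,0,0],0],
    [[0,0,0],0],
    [[0,0,0],0],
  ],
  gripper=1,
)

```text
clock: 14.07
tool_pos: [0.5554, -0.1632, 0.1459]
orientation: [-180.0, 0.0, -135.0]
force: [-0.1, -0.2, 0.6]
opening: 0.0795
gripper_force: 0.0
```

```bash
echo '[0.5554,-0.1635,0.1457,-135]'>cmd.json; python3 plan.py .5554 -.1635 .25 -135 .5431 .05 .2 -102.5 .5431 .05 .078 -102.5; python3 -c "
from h import *
o=ctrl.get_obs();print(o['tool_pos'],o['force'],o['opening'])"
```

```text
[0.0, 0.0, -0.1304] -0.0
-> [   0.5554   -0.1635    0.25   -135.    ]
[-0.0889, 0.0998, 0.0313] -0.1806
[-0.1133, 0.0709, 0.0312] -0.1805
-> [ 5.43100e-01  5.00000e-02  2.00000e-01 -1.02501e+02]
[-0.0, -0.0, 0.1525] -0.0
-> [ 5.43100e-01  5.00000e-02  7.80000e-02 -1.02501e+02]
[ 0.55543701 -0.16323749  0.14587985] [-0.05484186 -0.17312521  0.58871686] 0.0795241361947366
```

>>> send_rows(
  deltas=[
    [[0,0,-0.01],0],
    [[0,0,-0.04],0],
    [[0,0,-0.07],0],
    [[0,0,-0.1],0],
    [[0,0,-0.1304],0],
  ],
)

```text
clock: 14.48
tool_pos: [0.555, -0.1633, 0.2518]
orientation: [-180.0, 0.0, -135.0]
force: [-0.1, 0.3, -0.6]
opening: 0.0874
gripper_force: 0.0
```

>>> send_rows(
  deltas=[
    [[-0.0178,0.02,0.0063],-0.0361],
    [[-0.0356,0.0399,0.0125],-0.0722],
    [[-0.0533,0.0599,0.0188],-0.1084],
    [[-0.0711,0.0798,0.025],-0.1445],
    [[-0.0889,0.0998,0.0313],-0.1806],
  ],
)

```text
clock: 14.9
tool_pos: [0.5488, -0.0556, 0.2257]
orientation: [-180.0, 0.0, -118.6]
force: [-0.5, -0.5, 0.0]
opening: 0.0877
gripper_force: 0.0
```

>>> send_rows(
  deltas=[
    [[-0.0283,0.0177,0.0078],-0.0451],
    [[-0.0567,0.0355,0.0156],-0.0903],
    [[-0.085,0.0532,0.0234],-0.1354],
    [[-0.1133,0.0709,0.0312],-0.1805],
    [[-0.1133,0.0709,0.0312],-0.1805],
  ],
)

```text
clock: 15.32
tool_pos: [0.5425, 0.0535, 0.1997]
orientation: [180.0, 0.0, -102.1]
force: [0.2, 0.1, 0.2]
opening: 0.0876
gripper_force: 0.0
```

>>> send_rows(
  deltas=[
    [[0,0,0],0],
    [[0,0,0.03],0],
    [[0,0,0.06],0],
    [[0,0,0.09],0],
    [[0,0,0.1],0],
  ],
)

```text
clock: 15.73
tool_pos: [0.5414, 0.049, 0.1177]
orientation: [179.8, -0.1, -102.6]
force: [-1.4, -0.7, 0.2]
opening: 0.0876
gripper_force: 0.0
```

Run:
```python
from h import *
ctrl.snapshot("top"); o=ctrl.get_obs();print(o["tool_pos"],o["orientation"],o["force"])
s=ctrl.snapshot("top"); print(disc(s,"lower_tier_mid",.074,(.556,-.1635)))
a=s["color"][150:230,240:400]; cv2.imwrite("pics/t3.png",cv2.resize(a,None,fx=4.5,fy=4.5,interpolation=cv2.INTER_CUBIC)[...,::-1])
```

```text
[0.54130356 0.04899694 0.11745677] [ 1.79778827e+02 -1.47930070e-01 -1.02606335e+02] [-0.39657338 -0.37274425 -1.80798633]
[(0.92, 124, 101, array([ 0.5555, -0.1556]))]
```

View pics/t3.png

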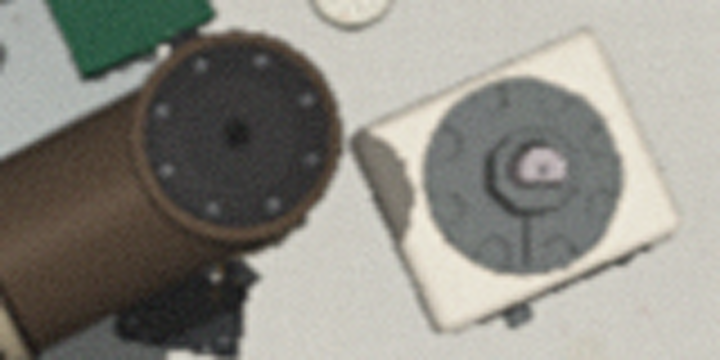

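The lower tier is seated flat with its line at azimuth 180°. Now the star.

>>> send_rows(
  deltas=[
    [[0,0,0.015],0],
    [[0,0,0.03],0],
    [[0,0,0.045],0],
    [[0,0,0.0525],0],
    [[0,0,0.0525],0],
  ],
)

```text
clock: 16.3
tool_pos: [0.5429, 0.0501, 0.0783]
orientation: [-180.0, -0.0, -102.5]
force: [-0.1, 0.4, -0.3]
opening: 0.0878
gripper_force: 0.0
```

>>> send_rows(
  deltas=[
    [[0,0,0],0],
    [[0,0,0],0],
    [[0,0,0],0],
    [[0,0,0],0],
    [[0,0,0],0],
  ],
  gripper=0,
)

```text
clock: 16.72
tool_pos: [0.5429, 0.0504, 0.0786]
orientation: [-180.0, 0.0, -102.5]
force: [0.8, 0.9, -0.2]
opening: 0.0598
gripper_force: 0.0
```

>>> send_rows(
  deltas=[
    [[0,0,0],0],
    [[0,0,0],0],
    [[0,0,0],0],
    [[0,0,0],0],
    [[0,0,0],0],
  ],
)

```text
clock: 17.13
tool_pos: [0.5428, 0.0503, 0.0783]
orientation: [-180.0, 0.0, -102.5]
force: [-1.1, 0.6, 5.5]
opening: 0.0518
gripper_force: 30.0
```

```bash
python3 plan.py .5431 .05 .245 -102.5 .5554 -.1635 .235 -45; python3 plan.py .5554 -.1635 .216 -45
```

```text
[-0.0, -0.0, -0.2087] -0.0
-> [ 5.43100e-01  5.00000e-02  2.45000e-01 -1.02501e+02]
[0.1286, -0.0364, 0.0062] -0.3194
[0.1303, 0.03, 0.0063] -0.3195
-> [  0.5554  -0.1635   0.235  -45.    ]
[-0.0, -0.0001, 0.0237] -0.0
-> [  0.5554  -0.1635   0.216  -45.    ]
```

>>> send_rows(
  deltas=[
    [[0,0,-0.02],0],
    [[0,0,-0.065],0],
    [[0,0,-0.11],0],
    [[0,0,-0.16],0],
    [[0,0,-0.2087],0],
  ],
)

```text
clock: 17.55
tool_pos: [0.5419, 0.05, 0.2461]
orientation: [179.9, -0.0, -102.5]
force: [0.8, 0.8, -2.4]
opening: 0.0515
gripper_force: 30.0
```

>>> send_rows(
  deltas=[
    [[0.0257,-0.0073,0.0012],-0.0639],
    [[0.0514,-0.0146,0.0025],-0.1278],
    [[0.0772,-0.0218,0.0037],-0.1916],
    [[0.1029,-0.0291,0.005],-0.2555],
    [[0.1286,-0.0364,0.0062],-0.3194],
  ],
)

```text
clock: 17.97
tool_pos: [0.5483, -0.0574, 0.2394]
orientation: [179.9, 0.0, -73.5]
force: [0.1, -0.2, -1.5]
opening: 0.0518
gripper_force: 30.0
```

>>> send_rows(
  deltas=[
    [[0.0261,0.006,0.0013],-0.0639],
    [[0.0521,0.012,0.0025],-0.1278],
    [[0.0782,0.018,0.0038],-0.1917],
    [[0.1042,0.024,0.005],-0.2556],
    [[0.1303,0.03,0.0063],-0.3195],
  ],
)

```text
clock: 18.38
tool_pos: [0.5545, -0.1642, 0.2342]
orientation: [180.0, 0.1, -44.7]
force: [0.2, -0.4, -2.0]
opening: 0.0513
gripper_force: 30.0
```

>>> send_rows(
  deltas=[
    [[0,0,0],0],
    [[0,0,0.005],0],
    [[0,0,0.011],0],
    [[0,0,0.017],0],
    [[0,0,0.0237],0],
  ],
)

```text
clock: 18.8
tool_pos: [0.5548, -0.1626, 0.2154]
orientation: [180.0, 0.0, -45.0]
force: [0.5, 0.5, -1.9]
opening: 0.052
gripper_force: 30.0
```

>>> send_rows(
  deltas=[
    [[0,0,0.0035],0],
    [[0,0,0.007],0],
    [[0,0,0.0105],0],
    [[0,0,0.014],0],
    [[0,0,0.0163],0],
  ],
)

```text
clock: 19.22
tool_pos: [0.555, -0.1631, 0.2027]
orientation: [180.0, 0.0, -45.0]
force: [0.1, -0.1, -2.3]
opening: 0.0521
gripper_force: 30.0
```

Passed the tip with no contact (.2027 is below .208). Continuing down to .193.

>>> send_rows(
  deltas=[
    [[0,0,0.0025],0],
    [[0,0,0.005],0],
    [[0,0,0.0075],0],
    [[0,0,0.01],0],
    [[0,0,0.0125],0],
  ],
)

```text
clock: 19.63
tool_pos: [0.555, -0.1633, 0.1929]
orientation: [-180.0, -0.0, -45.0]
force: [-0.8, 1.1, -1.6]
opening: 0.0516
gripper_force: 30.0
```

>>> send_rows(
  deltas=[
    [[0,0,0.0005],0],
    [[0,0,0.001],0],
    [[0,0,0.0015],0],
    [[0,0,0.0015],0],
    [[0,0,0.0015],0],
  ],
)

```text
clock: 20.05
tool_pos: [0.5549, -0.1633, 0.1923]
orientation: [-180.0, -0.0, -45.0]
force: [-3.2, 0.2, 4.4]
opening: 0.0515
gripper_force: 30.0
```

Contact at the home height (.192). Release, retreat straight up, and look.

>>> send_rows(
  deltas=[
    [[0,0,0],0],
    [[0,0,0],0],
    [[0,0,0],0],
    [[0,0,0],0],
    [[0,0,0],0],
  ],
  gripper=1,
)

```text
clock: 20.47
tool_pos: [0.5551, -0.1633, 0.1918]
orientation: [-180.0, -0.0, -45.0]
force: [-0.1, 0.4, -0.5]
opening: 0.0797
gripper_force: 0.0
```

>>> send_rows(
  deltas=[
    [[0,0,0],0],
    [[0,0,-0.03],0],
    [[0,0,-0.06],0],
    [[0,0,-0.09],0],
    [[0,0,-0.125],0],
  ],
)

```text
clock: 20.88
tool_pos: [0.5545, -0.1632, 0.2922]
orientation: [179.9, 0.1, -45.0]
force: [1.7, -0.2, -0.3]
opening: 0.0878
gripper_force: 0.0
```

>>> send_rows(
  deltas=[
    [[-0.03,-0.03,0],0],
    [[-0.06,-0.06,0],0],
    [[-0.09,-0.09,0],0],
    [[-0.12,-0.12,0],0],
    [[-0.12,-0.12,0],0],
  ],
)

```text
clock: 21.3
tool_pos: [0.5551, -0.0234, 0.2921]
orientation: [-179.9, -0.0, -44.8]
force: [-0.1, -0.8, -1.0]
opening: 0.0877
gripper_force: 0.0
```

Run:
```python
from h import *
s=ctrl.snapshot("scene");t=ctrl.snapshot("top");o=ctrl.get_obs();print(o["clock"],o["tool_pos"],o["force"])
a=cv2.resize(s["color"][180:300,265:405],(420,360),interpolation=cv2.INTER_CUBIC)
b=cv2.resize(t["color"][140:240,230:400],(0,0),fx=2.2,fy=3.6*1/1.636,interpolation=cv2.INTER_CUBIC); b=cv2.resize(t["color"][150:230,315:395],(360,360),interpolation=cv2.INTER_CUBIC)
cv2.imwrite("pics/f.png",np.hstack([a,b])[...,::-1])
```

```text
21.4 [ 0.55500337 -0.02626986  0.29196917] [-0.036981   -0.85510312 -0.13028449]
```

View pics/f.png

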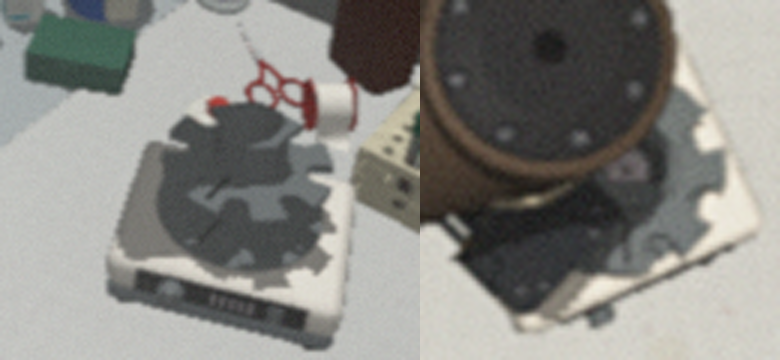

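The scene view shows the star level on the lower tier's hub, both lines aligned, the gripper clear and the bystanders in place. Handing in.

```bash
python3 -c "
from plant import ctrl
print(ctrl.close_job())"
```

```text
the job is handed in; nothing more can be done
None
```

Both tiers are home on the spindle, round tier first and grey star tier on top, hub up and released; I handed the job in at about 21 s of the 72 s allowed.

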